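# Stand the toppled parts bin back in its row

### The arm

A 7-joint arm with a two-finger parallel gripper is mounted at the origin on the work surface. World frame = base frame: x ahead of the robot, y to its left, z up, the work surface at z = 0. Lengths are in m, angles in degrees, forces in N, time in s.
With the tool pointing down it reaches from about 0.4 to 0.9 m from the base axis. Payload 5.6 kg.
Tool frame: the origin (TCP) lies midway between the tips of the shut fingers; the grasp point (between the pads) lies 19 mm behind it; z points along the fingers, y is the direction in which the jaws open and shut (so a half turn about z gives the same grasp; the last joint's range is limited). The gripper opens to 92 mm and grips with 3 to 60 N. Pads are 20 mm wide; open, the fingers measure 128 mm over their backs; the gripper's body (75 mm by 189 mm) begins 69 mm behind the grasp point.
Start: joints at [-74.828, 26.786, -0.665, 91.828, 0.344, 61.387, -3.226], TCP at [0.197, 0.619, 0.187] pointing down, gripper open.
Joint ranges: [-144.91, 144.91], [-17.63, 115.5], [-89.93, 88.59], [15.96, 139.68], [-74.01, 254.01], [8.47, 105.57], [-167.45, 167.45]. Speed limits (degrees/s): [147.25, 147.25, 180, 180, 180, 180, 180].

### API

Orientations are given as [roll, pitch, yaw] about the fixed x, y, z axes, in that order (R = Rz(yaw) Ry(pitch) Rx(roll)).
In Python, from plant import ctrl, eoat, inverse_kinematics, optics gives the robot as it stands. Calls block until the motion is done:
- ctrl.goto(position, orientation): joint-space move of the TCP to a pose.
- ctrl.servo_line(position, frame=None, feed=0.15, until_force=None): straight line of the TCP; frame=None keeps the orientation; feed is the mean speed in m/s. With until_force (N) it stops when the force on the tool has changed by that much, and returns True; else False.
- ctrl.move_joints(angles): joint-space move.
- eoat.grip(opening): finger opening in m; the grip force is fixed at half the most; returns when the fingers have stopped.
- ctrl.hold(seconds).
- inverse_kinematics(position, orientation): joint angles nearest the present ones, or None.
- ctrl.state(): the state.
- optics.snapshot(name): name is "scene" or "top" or "wrist"; returns a dict with "image" (480x640x3 uint8, red, green, blue), "range_z" (480x640 float32, m along the optical axis (not along the pixel's ray), 0 where there is no reading), "intrinsics" (3x3 intrinsics, pixels), "R" (3x3) and "t" (3): a world point X has camera coordinates R X + t. Camera axes: x right, y down, z forward; pixel columns grow to the right and rows downward; lengths in m; the calibration is good to about 2 mm. A picture is of the moment at which its call begins.
A pose or a line that the arm cannot do raises ctrl.PlanningError and nothing moves.
- ctrl.finish_job(): hands the job in, once; it reports no verdict.
The state is a dict: "time": time; "joint_positions": joint angles; "joint_velocities": joint speeds; "joint_torque": joint torques, N m; "tool_pos": TCP position; "ee_rot": TCP orientation; "force": force on the tool from outside, world axes, zero at the start; "moment": the same for the moment, N m; "opening": finger opening in m.
Only numpy, scipy, OpenCV 4.12 (cv2) and the standard library are available. Lean on these libraries where they do the work, as an engineer would, in place of code of your own. Each camera call takes 0.05 s, during which the arm holds its last target.

### The job

The empty red parts bin has toppled forward out of its row on the bench. Without picking it up, push on its raised edge with a fingertip to tip it back onto its base, then push it straight into the gap between the blue and grey bins until its back is flush against the aluminium rail. Leave the other bins, the jar and the cup where they stand.

Things in the scene. Friction and masses are not known exactly. Their poses are not given: they have to be found in the camera images.
- rail: Fixed aluminium back rail on the bench, 440 mm long (its y), 50 mm high, 12 mm thick, with a 45 mm foot behind it. Origin on the bench at the middle of its front face; its x axis points horizontally away from the row, out through the rail; the bins stand on its -x side. The gap for the red bin is centred on y = 0 of this frame and is 160 mm wide.
- fallen_bin: Loose empty red open-topped bin, about 0.3 kg: 100 deep (x) x 110 wide (y) x 70 mm high (z); walls and floor 4 mm, front wall (-x, blank label) 42 mm high. Origin: centre of its underside; x to its back wall, z out of its mouth. At the start it lies on its front: z level, to the robot's side; x up, the back wall on top, 100 mm above the bench; underside upright, facing the rail.
- bin_center (a point): Centre of the red bin's outer volume, 35 mm above its underside. Pushed over towards the rail, the bin turns about the bench-level edge of its underside, goes over by itself after about 30 degrees and lands on its base; that edge becomes its lower front edge.
- bin_back (a point): Middle of the outer face of the red bin's back wall, 50 mm behind its origin, 35 mm above its underside. Once the bin stands, 20 to 70 mm remain from here to the rail. A finger reaching down into the standing bin can push this wall from inside, and the bin then runs straight.
- bin_rim (a point): Middle of the outer top edge of the red bin's back wall, 50 mm behind its origin, 70 mm above its underside. At the start this is the raised edge on the robot's side, 100 mm above the bench: push it towards the rail; 65 mm of push takes the bin past balance.
- blue_bin: Blue bin of the same make and size (100 x 110 x 70 mm). Starts pushed home against the rail beside the gap, centre 135 mm from the rail's middle, on either side; full of hardware, 0.8 kg, loose. Origin at the centre of its underside. A bystander.
- grey_bin: Grey bin of the same make and size (100 x 110 x 70 mm). Starts pushed home against the rail beside the gap, centre 135 mm from the rail's middle, on either side; full of hardware, 0.8 kg, loose. Origin at the centre of its underside. A bystander.
- jar: White plastic jar with a red lid, 60 mm across, 80 mm high, standing loose in front of the row to one side. Origin at the centre of its underside. A bystander.
- cup: Clear plastic cup, 64 mm across the rim, 80 mm high, standing loose in front of the row on the other side. Origin at the centre of its underside. A bystander.

How it is judged:
By the outcome, as a careful person would: the job done as asked, in the order asked, and still so for the second after the job is handed in, with the robot touching nothing.
It also fails if it takes over 42 s, if anything falls off the work surface, if the arm or the gripper's body presses on something with over 40 N, if the wrist force passes 120 N, or if a joint passes its speed limit or range.

## Working session

There is one attempt and no reset: what is moved stays moved. The work goes in short steps, each a Python script; the robot and the scene stay as the last script left them, time stands still between calls to the robot, and variables do not carry over. Pictures are saved under pics/ and viewed, and the job is handed in when it is done.

```bash
ls; mkdir -p pics; python3 - <<'E'
from plant import ctrl, eoat, optics
import cv2, numpy as np
s=ctrl.state(); print(s['time'],s['tool_pos'],s['ee_rot'],s['opening'])
for n in ('scene','top'):
    d=optics.snapshot(n); cv2.imwrite(f'pics/{n}0.png',d['image'][...,::-1])
    np.savez(f'{n}0.npz',**d); print(n,d['intrinsics'].tolist(),d['R'].round(3).tolist(),d['t'].round(3).tolist())
E
```

```text
pics
0.0 [0.19679561 0.61882011 0.18624427] [-1.79899241e+02  6.88075569e-03  1.62361882e+02] 0.09181263344270772
scene [[510.1246050484413, 0.0, 318.04539027874415], [0.0, 510.1246050484413, 230.5606571290431], [0.0, 0.0, 1.0]] [[0.835, 0.551, 0.013], [0.397, -0.585, -0.707], [-0.382, 0.595, -0.707]] [-0.501, -0.145, 1.283]
top [[500.4195796049126, 0.0, 322.9850494467243], [0.0, 500.4195796049126, 250.5233010290978], [0.0, 0.0, 1.0]] [[0.014, -1.0, 0.019], [-0.996, -0.015, -0.086], [0.086, -0.017, -0.996]] [0.015, 0.568, 0.987]
```

View pics/scene0.png

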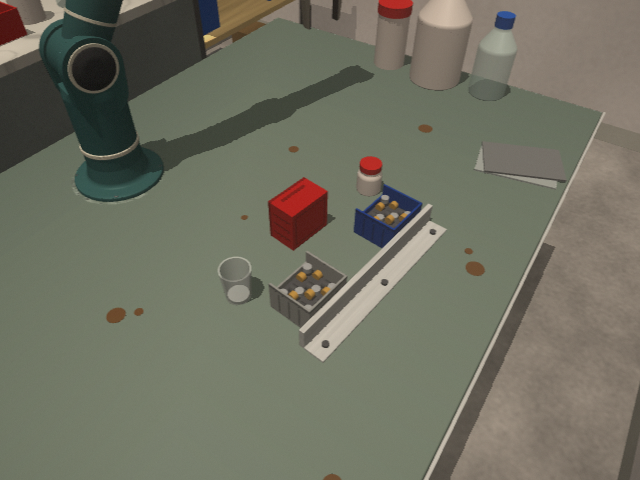

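View pics/top0.png

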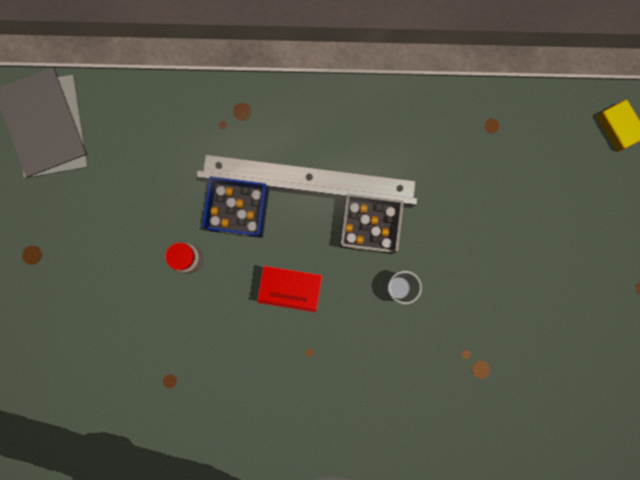

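```bash
cat > h.py <<'E'
import numpy as np, cv2
def pts(d):
    K,R,t=d['intrinsics'],d['R'],d['t']; z=d['range_z']
    v,u=np.mgrid[:480,:640]
    c=np.stack([(u-K[0,2])/K[0,0]*z,(v-K[1,2])/K[1,1]*z,z],-1)
    P=(c-t)@R; P[z==0]=np.nan; return P
def ray(d,u,v,h):
    K,R,t=d['intrinsics'],d['R'],d['t']
    r=R.T@np.array([(u-K[0,2])/K[0,0],(v-K[1,2])/K[1,1],1]); o=-R.T@t
    return o+r*(h-o[2])/r[2]
def rect(d,mask,h):
    c=max(cv2.findContours(mask.astype(np.uint8),cv2.RETR_EXTERNAL,cv2.CHAIN_APPROX_NONE)[0],key=cv2.contourArea)
    w=np.array([ray(d,u,v,h)[:2] for u,v in c[:,0]])
    (c0,s,a)=cv2.minAreaRect((w*1000).astype(np.float32)); return c0,s,a
def masks(im):
    H=cv2.cvtColor(im,cv2.COLOR_RGB2HSV); h,s,v=H[...,0].astype(int),H[...,1],H[...,2]
    return dict(red=((h<6)|(h>174))&(s>170)&(v>70), blue=(h>105)&(h<130)&(s>120))
E
python3 - <<'E'
from h import *
d=dict(np.load('top0.npz')); P=pts(d); m=masks(d['image'])
print('table z',np.nanmedian(P[300:460,350:600,2]))
red=m['red'].copy(); red[:,:230]=0; red[:,400:]=0
print('red z pct',np.nanpercentile(P[red][:,2],[2,10,50,90,98]))
print('z bins', {k:np.round(np.nanmean(P[v0:v0+9,u0:u0+9],(0,1)),3).tolist() for k,(u0,v0) in dict(red=(286,280),jar=(176,252)).items()})
top=red&(P[...,2]>.088)
c,s,a=rect(d,top,.1); print('red top rect',c,s,a)
blue=m['blue']&(P[...,2]>.055); print('blue',rect(d,blue,.07))
# rail top
Z=P[...,2]; r=(Z>.042)&(Z<.058); r[:150]=0; r[215:]=0; r[:,:190]=0; r[:,425:]=0
im=d['image']; H=cv2.cvtColor(im,cv2.COLOR_RGB2HSV); r&=(H[...,1]<60)&(H[...,2]>110)
q=P[r]; print('rail n',len(q)); 
n,l,st,ce=cv2.connectedComponentsWithStats(r.astype(np.uint8)); print(st[1:][st[1:,4]>50])
k=1+np.argmax(st[1:,4]); print('rail rect',rect(d,l==k,.05)); print(np.nanmedian(P[l==k],0))
o=im.copy(); o[l==k]=[255,0,255]; o[top]=[0,255,0]; o[blue]=[255,255,0]
cv2.imwrite('pics/m0.png',cv2.resize(o[120:340,140:460],(800,550),interpolation=0)[...,::-1])
for n,(u,v,h) in dict(L=(198,178,.05),R=(416,204,.05),gL=(265,240,.07),gR=(341,245,.07)).items(): print(n,ray(d,u,v,h).round(4))
E
```

```text
table z 0.0011294909477894714
red z pct [0.0970032  0.09862983 0.10081522 0.10298687 0.10417635]
z bins {'red': [0.498, 0.085, 0.101], 'jar': [0.548, 0.295, 0.081]}
red top rect (489.435302734375, 86.49676513671875) (110.08687591552734, 69.60145568847656) 81.54776000976562
blue ((666.9174194335938, 163.6060333251953), (134.9246368408203, 67.84294128417969), 36.14957046508789)
rail n 1262
[[ 197  171  220   34 1109]
 [ 386  207    9    8   51]]
rail rect ((691.2284545898438, 58.09132385253906), (439.206298828125, 13.51701831817627), 83.55081939697266)
[0.6907255  0.05691812 0.050683  ]
L [0.7059 0.2734 0.05  ]
R [ 0.6611 -0.1606  0.05  ]
gL [0.5822 0.1358 0.07  ]
gR [ 0.5748 -0.0109  0.07  ]
```

View pics/m0.png

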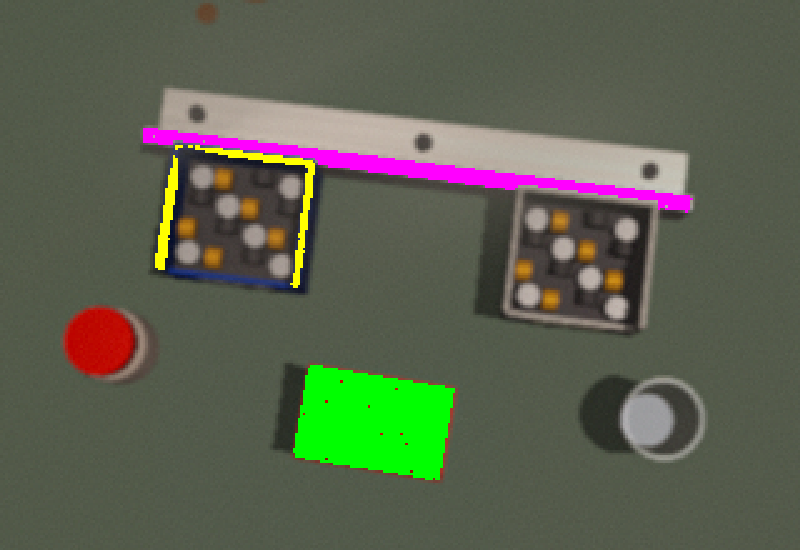

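```bash
cat >> h.py <<'E'
A=np.radians(-6.45); ex=np.array([np.cos(A),np.sin(A)]); ey=np.array([-ex[1],ex[0]])
O=np.array([.6912,.0581])-.006*ex
W=lambda x,y,z:[*(O+x*ex+y*ey),z]
toR=lambda p:np.array([(np.array(p[:2])-O)@ex,(np.array(p[:2])-O)@ey])
E
python3 - <<'E'
from h import *
from plant import ctrl, eoat, optics, inverse_kinematics
print('red in rail frame',toR([.4894,.0865]))
b=np.radians(-8.45); bx=np.array([np.cos(b),np.sin(b)]); c=np.array([.4894,.0865])
T=lambda s,z:[*(c+s*bx),z]   # s along bin axis from top-face centre; rim at s=-.035
ori=[180,0,171.55]
s0=-.035-.010-.022
print(T(s0,.085), inverse_kinematics(T(s0,.085),ori))
eoat.grip(0.0)
ctrl.goto(T(s0,.20),ori)
ctrl.servo_line(T(s0,.085),feed=.15)
d=optics.snapshot('scene'); cv2.imwrite('pics/s1.png',d['image'][...,::-1])
s=ctrl.state(); print(s['time'],s['tool_pos'],s['ee_rot'],s['force'],s['opening'])
E
```

```text
red in rail frame [-0.19771301  0.00555081]
[np.float64(0.42312732018835136), np.float64(0.09634540047853311), 0.085] [-31.80022805  14.95549804  16.56100585 126.79809943  -6.70764107
  39.03300254  70.99890816]
4.4667 [0.4238942  0.09663223 0.0857483 ] [1.79951198e+02 8.25918855e-02 1.71555907e+02] [-0.61593463  0.1265733   0.84577935] 0.0004463771568911744
```

View pics/s1.png

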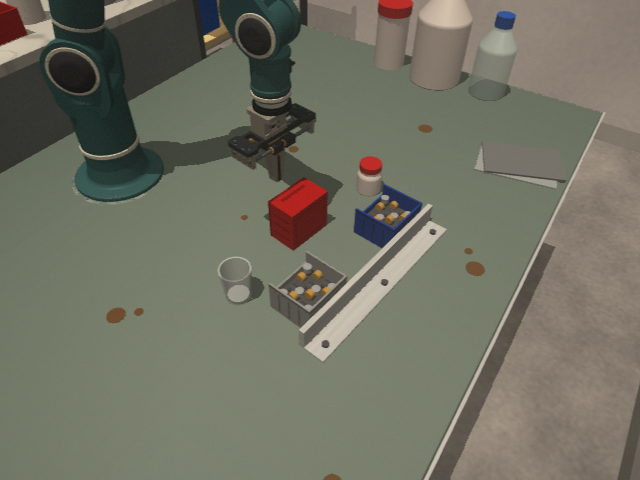

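The shut finger hangs just behind the rim, at about (276,170), near the middle of the red bin. It is clear of everything, so I'll push now.

```bash
python3 - <<'E'
from h import *
from plant import ctrl, eoat, optics
b=np.radians(-8.45); bx=np.array([np.cos(b),np.sin(b)]); c=np.array([.4894,.0865])
T=lambda s,z:[*(c+s*bx),z]
ctrl.servo_line(T(-.045+.035,.094),feed=.05)
d=optics.snapshot('scene'); cv2.imwrite('pics/s2a.png',d['image'][120:360,160:480,::-1])
print(ctrl.state()['force'])
ctrl.servo_line(T(-.045+.065,.102),feed=.04)
ctrl.hold(.3)
d=optics.snapshot('scene'); cv2.imwrite('pics/s2b.png',d['image'][120:360,160:480,::-1])
s=ctrl.state(); print(s['time'],s['tool_pos'],s['force'])
a=np.hstack([cv2.imread('pics/s2a.png'),cv2.imread('pics/s2b.png')]); cv2.imwrite('pics/s2.png',a)
E
```

```text
[-0.15976458  0.67374638  0.11948469]
7.0917 [0.5090969  0.08362082 0.10201745] [-0.88135937  0.94914842 -0.35787494]
```

View pics/s2.png

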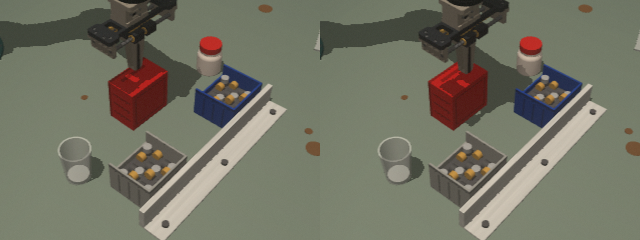

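```bash
python3 - <<'E'
import cv2,numpy as np
a=[cv2.resize(cv2.imread(f'pics/s2{k}.png')[30:150,80:200],(400,400),interpolation=cv2.INTER_CUBIC) for k in 'ab']
cv2.imwrite('pics/s2z.png',np.hstack(a))
E
```

```text
(no output)
```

View pics/s2z.png

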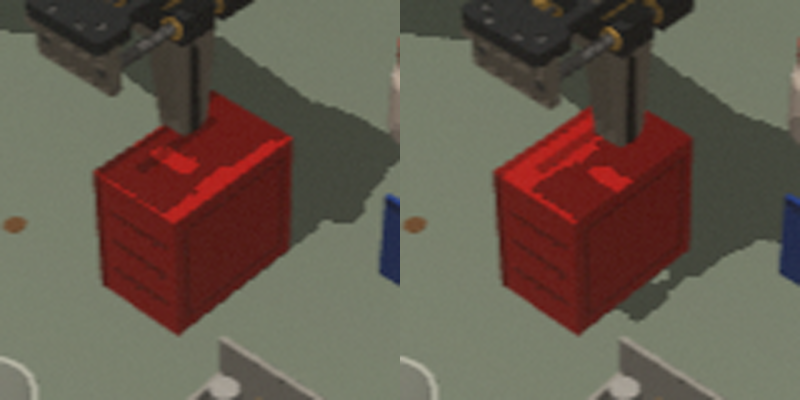

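```bash
python3 - <<'E'
from h import *
from plant import ctrl, optics
d=optics.snapshot('top'); np.savez('top3.npz',**d)
o=d['image'][120:340,140:460,::-1]; cv2.imwrite('pics/t3.png',cv2.resize(o,(800,550),interpolation=cv2.INTER_CUBIC))
d=optics.snapshot('scene'); np.savez('scene3.npz',**d)
P=pts(d); m=masks(d['image'])['red']; m[:170]=0;m[:,:250]=0;m[:,345:]=0
q=P[m]; print(m.sum(),'z pct',np.nanpercentile(q[:,2],[1,5,50,95,99]))
d0=dict(np.load('scene0.npz')); P0=pts(d0); m0=masks(d0['image'])['red']; m0[:170]=0;m0[:,:250]=0;m0[:,345:]=0
for n,PP,mm in(('0',P0,m0),('now',P,m)):
    q=PP[mm]; r=np.c_[(q[:,:2]-O)@ex,(q[:,:2]-O)@ey,q[:,2]]; print(n,np.nanpercentile(r,[1,5,50,95,99],axis=0).round(3).tolist())
s=ctrl.state(); print(toR(s['tool_pos']),s['tool_pos'])
for uv in ((345,0),):pass
E
```

```text
2693 z pct [0.00418662 0.01155286 0.07861861 0.10134736 0.10243965]
0 [[-0.231, -0.049, 0.005], [-0.227, -0.048, 0.012], [-0.18, -0.015, 0.086], [-0.161, 0.051, 0.101], [-0.16, 0.058, 0.103]]
now [[-0.232, -0.049, 0.004], [-0.227, -0.048, 0.012], [-0.174, -0.019, 0.079], [-0.161, 0.048, 0.101], [-0.16, 0.057, 0.102]]
[-0.17780613  0.00487946] [0.50910545 0.08359664 0.10199256]
```

View pics/t3.png

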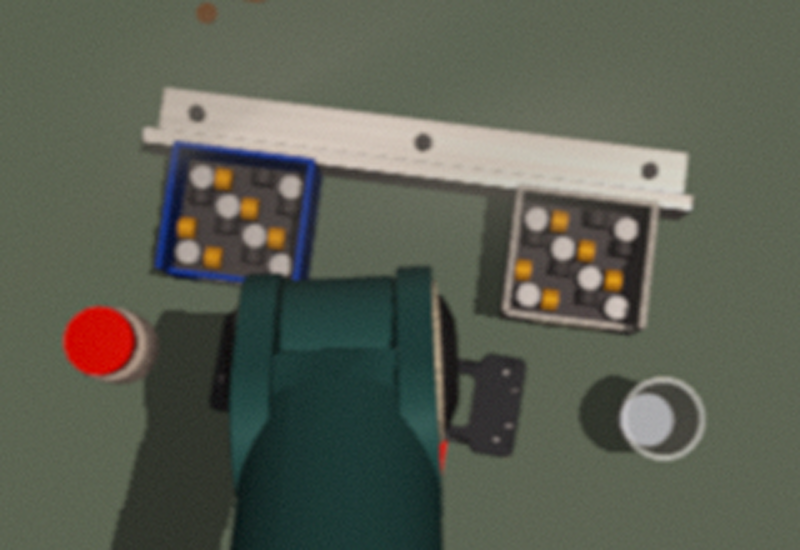

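```bash
python3 - <<'E'
from h import *
d=dict(np.load('scene3.npz')); P=pts(d)
Q=np.dstack([(P[...,:2]-O)@ex,(P[...,:2]-O)@ey,P[...,2]])
print('finger column, full-image u=304')
for v in range(172,202,2): print(v,[Q[v,u].round(3).tolist() for u in (301,304,307)], d['image'][v,304].tolist())
o=d['image'][140:260,250:370,::-1]; cv2.imwrite('pics/z3.png',cv2.resize(o,(600,600),interpolation=cv2.INTER_CUBIC))
E
```

```text
finger column, full-image u=304
172 [[-0.171, -0.012, 0.19], [-0.165, -0.01, 0.191], [-0.165, -0.001, 0.186]] [69, 62, 52]
174 [[-0.171, -0.012, 0.184], [-0.165, -0.01, 0.186], [-0.168, 0.002, 0.178]] [68, 62, 53]
176 [[-0.173, -0.011, 0.178], [-0.165, -0.011, 0.182], [-0.167, 0.0, 0.174]] [68, 61, 53]
178 [[-0.172, -0.011, 0.174], [-0.165, -0.011, 0.177], [-0.165, -0.002, 0.172]] [68, 62, 52]
180 [[-0.174, -0.009, 0.166], [-0.165, -0.01, 0.171], [-0.165, -0.001, 0.166]] [69, 62, 52]
182 [[-0.174, -0.009, 0.161], [-0.168, -0.008, 0.163], [-0.165, -0.002, 0.161]] [68, 62, 53]
184 [[-0.174, -0.01, 0.156], [-0.167, -0.009, 0.159], [-0.168, 0.001, 0.153]] [68, 61, 51]
186 [[-0.176, -0.007, 0.148], [-0.167, -0.009, 0.155], [-0.166, -0.0, 0.149]] [67, 61, 51]
188 [[-0.177, -0.006, 0.141], [-0.168, -0.008, 0.148], [-0.168, 0.002, 0.142]] [67, 60, 51]
190 [[-0.178, -0.005, 0.135], [-0.169, -0.006, 0.141], [-0.165, -0.001, 0.14]] [74, 66, 56]
192 [[-0.201, 0.021, 0.1], [-0.169, -0.006, 0.136], [-0.166, -0.0, 0.133]] [74, 66, 57]
194 [[-0.197, 0.015, 0.101], [-0.193, 0.021, 0.098], [-0.187, 0.024, 0.1]] [108, 31, 26]
196 [[-0.194, 0.013, 0.098], [-0.189, 0.016, 0.099], [-0.182, 0.018, 0.101]] [106, 24, 19]
198 [[-0.188, 0.005, 0.101], [-0.184, 0.01, 0.1], [-0.179, 0.014, 0.101]] [107, 27, 23]
200 [[-0.185, 0.002, 0.099], [-0.178, 0.004, 0.102], [-0.175, 0.01, 0.1]] [108, 29, 24]
```

View pics/z3.png

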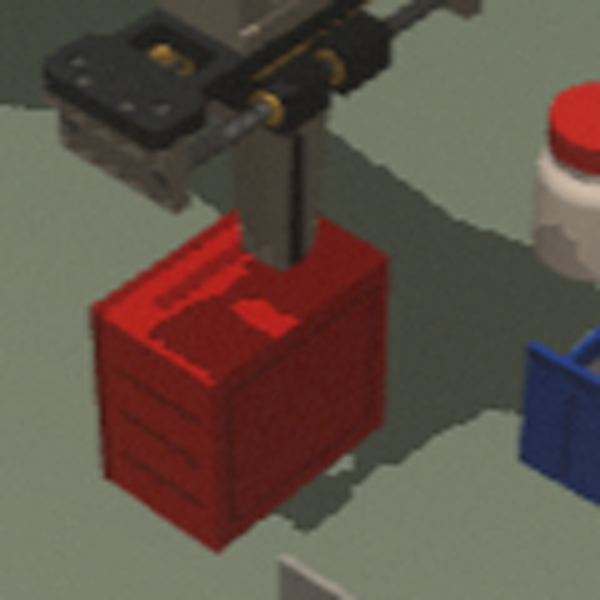

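The bin hasn't moved: its top is still at z 0.100 and its footprint is unchanged. Depth puts the real fingertip at z ≈ 0.13, while the reported TCP is 0.102. The finger passed about 30 mm above the bin without touching it. I'll back off, lower the finger and measure the tip again before pushing.

```bash
cat >> h.py <<'E'
def tip(d,tcp):
    "lowest z of non-red, raised points within 30 mm of the TCP axis"
    P=pts(d); im=d['image'].astype(int)
    m=(np.hypot(P[...,0]-tcp[0],P[...,1]-tcp[1])<.028)&(P[...,2]>.02)&(im[...,0]<1.5*im[...,2]+10)&(P[...,2]<.2)
    z=P[m][:,2]; return m.sum(),np.percentile(z,[0,1,3,10]).round(4), m
E
python3 - <<'E'
from h import *
from plant import ctrl, optics
b=np.radians(-8.45); bx=np.array([np.cos(b),np.sin(b)]); c=np.array([.4894,.0865])
T=lambda s,z:[*(c+s*bx),z]
d3=dict(np.load('scene3.npz')); print('before',tip(d3,[.5091,.0836])[:2])
s0=-.035-.012-.02
ctrl.servo_line(T(s0,.102),feed=.15)
ctrl.servo_line(T(s0,.055),feed=.1)
d=optics.snapshot('scene'); s=ctrl.state(); print(s['time'],s['tool_pos'],s['force'])
n,z,m=tip(d,s['tool_pos']); print(n,z)
P=pts(d); v,u=np.where(m); k=v>v.max()-8; print(P[v[k],u[k]].round(3)[:8].tolist())
cv2.imwrite('pics/z4.png',cv2.resize(d['image'][130:250,230:350,::-1],(600,600),interpolation=cv2.INTER_CUBIC))
E
```

```text
before (np.int64(418), array([0.1303, 0.1334, 0.135 , 0.1413]))
8.5917 [0.42375447 0.09630059 0.05533448] [-0.11605593  0.93998037  0.42152654]
460 [0.0823 0.0849 0.0872 0.0942]
[[0.418, 0.085, 0.098], [0.42, 0.085, 0.099], [0.424, 0.084, 0.102], [0.426, 0.085, 0.102], [0.432, 0.081, 0.107], [0.434, 0.082, 0.108], [0.434, 0.085, 0.106], [0.434, 0.089, 0.103]]
```

View pics/z4.png

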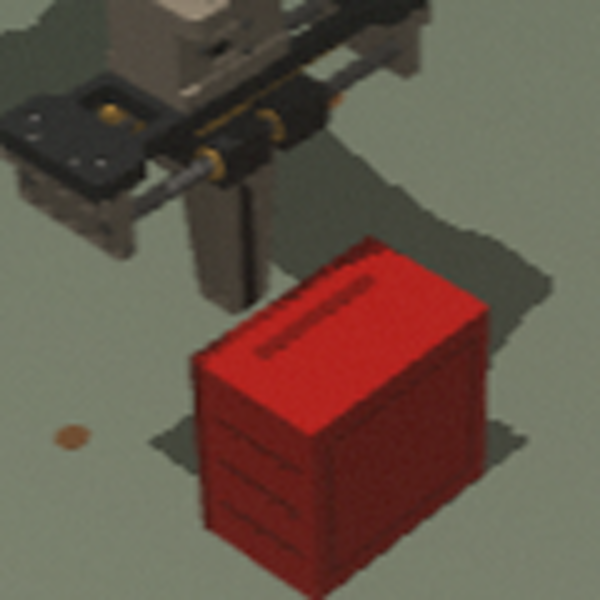

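```bash
python3 - <<'E'
from h import *
from plant import ctrl, eoat, optics
b=np.radians(-8.45); bx=np.array([np.cos(b),np.sin(b)]); c=np.array([.4894,.0865])
T=lambda s,z:[*(c+s*bx),z]
a=[]
def shot():
    d=optics.snapshot('scene'); a.append(cv2.resize(d['image'][130:270,250:390,::-1],(400,400),interpolation=cv2.INTER_CUBIC)); print(ctrl.state()['force'].round(2) if hasattr(ctrl.state()['force'],'round') else ctrl.state()['force']); return d
d=dict(np.load('scene3.npz'));P=pts(d);
m=(np.hypot(P[...,0]-.5091,P[...,1]-.0836)>.04)&(np.hypot(P[...,0]-.5091,P[...,1]-.0836)<.12)&(P[...,2]>.15)
print('gripper parts lowest above tip', np.percentile(P[m][:,2],[0,1,3])-.131)
ctrl.servo_line(T(-.047+.035,.062),feed=.05); shot()
ctrl.servo_line(T(-.047+.066,.070),feed=.04); ctrl.hold(.3); shot()
cv2.imwrite('pics/s5.png',np.hstack(a)); print(ctrl.state()['time'])
E
```

```text
gripper parts lowest above tip [0.08557088 0.09131053 0.09751201]
[-0.45  0.47  0.86]
[ 1.57 -0.77  1.25]
11.2
```

View pics/s5.png

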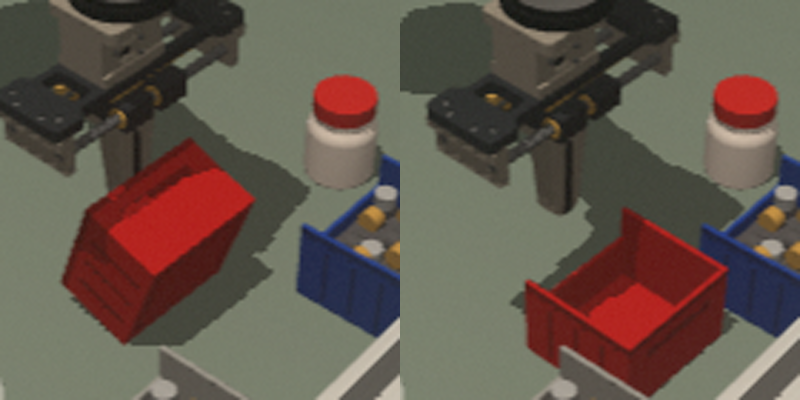

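The bin tipped over onto its base (right half of the picture, mouth up, near (625,300)). Now I'll raise and back off the finger, then measure the standing bin.

```bash
python3 - <<'E'
from h import *
from plant import ctrl, eoat, optics
p=ctrl.state()['tool_pos']; r=toR(p)
ctrl.servo_line(W(r[0]-.05,r[1],.12),feed=.2)
d=optics.snapshot('top'); np.savez('top6.npz',**d); P=pts(d); m=masks(d['image'])['red']; m[:,:225]=0; m[:,400:]=0
cv2.imwrite('pics/t6.png',cv2.resize(d['image'][120:340,140:460,::-1],(800,550),interpolation=cv2.INTER_CUBIC))
m=m.astype(np.uint8); z=P[...,2]
print('red z pct',np.nanpercentile(z[m>0],[2,10,50,90,98]))
q=P[(m>0)&(z>.062)]; r=np.c_[(q[:,:2]-O)@ex,(q[:,:2]-O)@ey]
print('rim pct',np.percentile(r,[0.5,2,50,98,99.5],axis=0).round(4).tolist())
# back wall top: highest band
k=(r[:,0]>np.percentile(r[:,0],99.5)-.006); print('back wall yaw rel rail',np.degrees(np.polyfit(r[k,1],r[k,0],1)[0]),k.sum())
for n in (.07,): 
    mm=(m>0)&(z>.062); c,s,a=rect(d,cv2.morphologyEx(mm.astype(np.uint8),cv2.MORPH_CLOSE,np.ones((25,25))),n); print(c,s,a,toR(np.array(c)/1000))
# edges of neighbours in rail frame
b=masks(d['image'])['blue']&(z>.062); q=P[b]; q=q[~np.isnan(q[:,0])]; print('blue',np.percentile(np.c_[(q[:,:2]-O)@ex,(q[:,:2]-O)@ey],[1,99],axis=0).round(3).tolist())
s=ctrl.state(); print(s['time'],s['tool_pos'],s['force'])
E
```

```text
red z pct [0.00114337 0.00258789 0.00557439 0.06937445 0.0725397 ]
rim pct [[-0.1767, -0.0538], [-0.1746, -0.0533], [-0.0846, 0.0015], [-0.059, 0.058], [-0.058, 0.0588]]
back wall yaw rel rail 1.217259313118021 133
(577.1211547851562, 73.43919372558594) (110.84059143066406, 99.63361358642578) 81.52781677246094 [-0.1090799   0.00242693]
blue [[-0.099, 0.079], [-0.002, 0.19]]
11.75 [0.45905855 0.08943127 0.11977341] [-0.2936416  -0.42622213 -0.91225761]
```

View pics/t6.png

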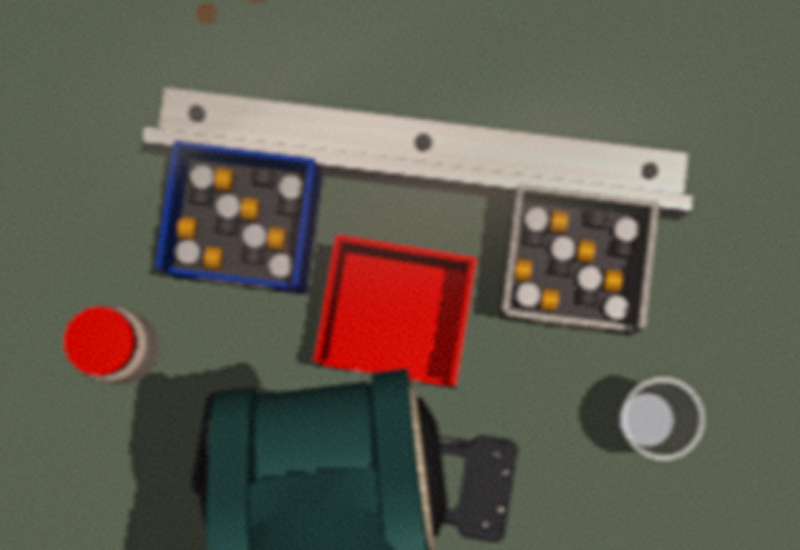

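```bash
python3 - <<'E'
from h import *
from plant import ctrl, eoat, optics
y=.0024; ori=[180,0,173.55]
ctrl.goto(W(-.105,y,.10),ori)
ctrl.hold(.1); d=optics.snapshot('scene'); s=ctrl.state(); print(s['time'],toR(s['tool_pos']),s['tool_pos'][2],'tip',tip(d,s['tool_pos'])[:2])
hit=ctrl.servo_line(W(-.105,y,-.005),feed=.1,until_force=8); print('down hit',hit)
d=optics.snapshot('scene'); s=ctrl.state(); print(s['time'],toR(s['tool_pos']),s['tool_pos'][2],s['force'])
cv2.imwrite('pics/s7.png',cv2.resize(d['image'][130:310,230:450,::-1],(792,648))[:600])
E
```

```text
12.4667 [-0.10603448  0.00257667] 0.09964228134147063 tip (np.int64(403), array([0.1257, 0.1294, 0.1317, 0.1376]))
down hit False
13.7167 [-0.10438915  0.00256229] -0.004279603676570279 [-0.15344161  0.04151261 -0.00988876]
```

View pics/s7.png

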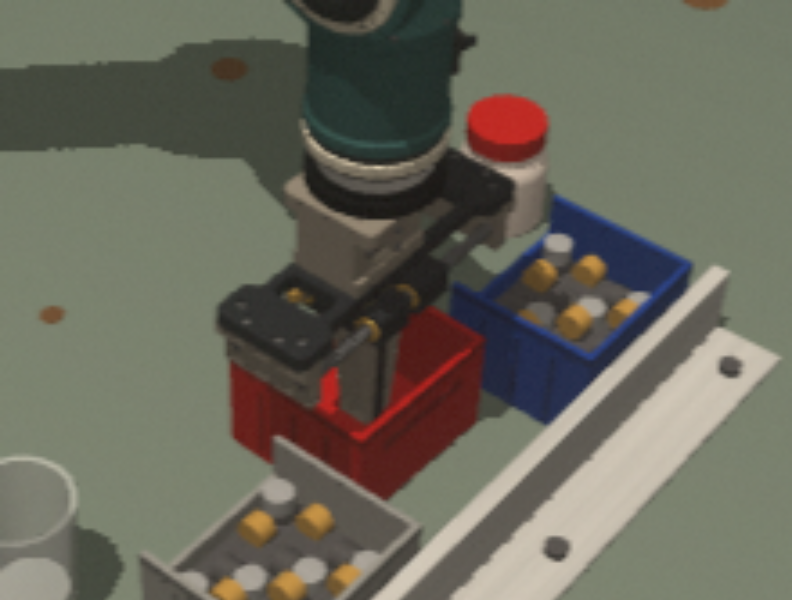

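The finger is inside the bin, at about (368,390), with no contact force and the gripper body clear of the rims. Next I'll push the back wall from inside.

```bash
python3 - <<'E'
from h import *
from plant import ctrl, eoat, optics
y=.0024
p=lambda n:print(n,ctrl.state()['time'],toR(ctrl.state()['tool_pos']).round(4),np.round(ctrl.state()['force'],2))
h=ctrl.servo_line(W(-.072,y*.9,-.005),feed=.04,until_force=10); p(h)
if not h: h=ctrl.servo_line(W(-.026,y*.5,-.005),feed=.04,until_force=10); p(h)
if not h: h=ctrl.servo_line(W(-.004,y*.5,-.005),feed=.02,until_force=8); p(h)
d=optics.snapshot('scene'); cv2.imwrite('pics/s8.png',cv2.resize(d['image'][130:310,230:450,::-1],(792,648))[:600])
E
```

```text
False 14.6917 [-0.0723  0.002 ] [-1.19  0.02 -0.21]
False 15.9917 [-0.0257  0.0012] [ 0.45 -0.72  0.3 ]
True 16.6333 [-0.0168  0.0013] [ 0.85  0.34 -0.85]
```

View pics/s8.png

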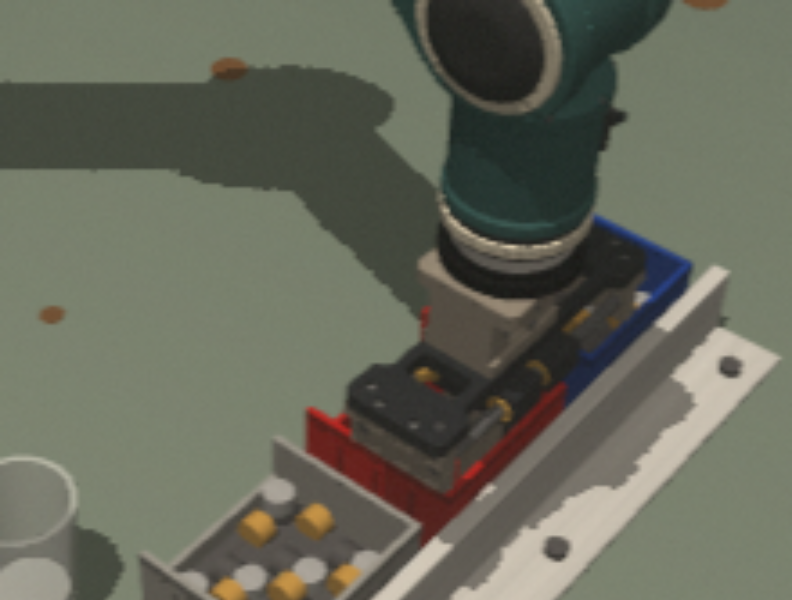

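```bash
python3 - <<'E'
from h import *
from plant import ctrl, eoat, optics
p=lambda n:print(n,ctrl.state()['time'],toR(ctrl.state()['tool_pos']).round(4),np.round(ctrl.state()['force'],2))
h=ctrl.servo_line(W(-.010,.0012,-.005),feed=.01,until_force=10); p(h)
ctrl.servo_line(W(-.045,.0012,-.005),feed=.05); p('back')
ctrl.servo_line(W(-.045,.0012,.10),feed=.15)
ctrl.goto(W(-.26,.0012,.16),[180,0,173.55]); p('clear')
d=optics.snapshot('top'); np.savez('top9.npz',**d); P=pts(d); m=masks(d['image'])['red']; m[:,:245]=0; m[:,400:]=0
cv2.imwrite('pics/t9.png',cv2.resize(d['image'][120:340,140:460,::-1],(800,550),interpolation=cv2.INTER_CUBIC))
z=P[...,2]; mm=m&(z>.062)
c,s,a=rect(d,cv2.morphologyEx(mm.astype(np.uint8),cv2.MORPH_CLOSE,np.ones((25,25))),.07); print(c,s,a,toR(np.array(c)/1000))
e=optics.snapshot('scene'); np.savez('scene9.npz',**e); cv2.imwrite('pics/s9.png',cv2.resize(e['image'][130:310,230:450,::-1],(792,648))[:600])
# neighbours' shift: compare with first top image
d0=dict(np.load('top0.npz'))
g=lambda x:cv2.cvtColor(x['image'],cv2.COLOR_RGB2GRAY).astype(np.float32)
for n,(u,v,w,h) in dict(blue=(198,172,60,64),grey=(352,190,60,70),jar=(160,238,46,40),cup=(380,264,50,48)).items():
    print(n,np.round(cv2.phaseCorrelate(g(d0)[v:v+h,u:u+w],g(d)[v:v+h,u:u+w])[0],2))
E
```

```text
True 17.1667 [-0.0174  0.0011] [-0.54  0.92 -0.  ]
back 17.8583 [-0.0448  0.0013] [-0.31 -0.21  0.15]
clear 19.6083 [-0.2587  0.0015] [0.08 0.34 0.5 ]
(634.9879150390625, 63.92280578613281) (110.5269546508789, 98.67462921142578) 83.53844451904297 [-0.05051039 -0.0005287 ]
blue [-0.    0.01]
grey [0.06 0.02]
jar [-0.04 -0.08]
cup [-0.01 -0.07]
```

View pics/t9.png

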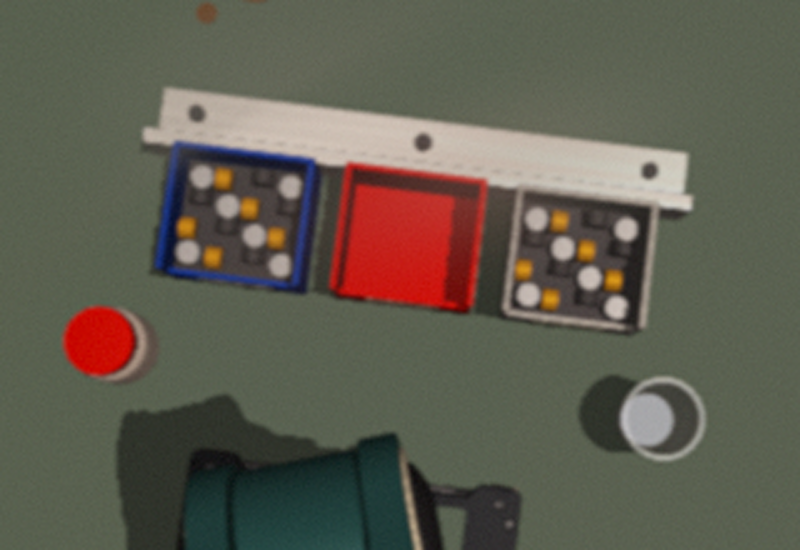

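View pics/s9.png

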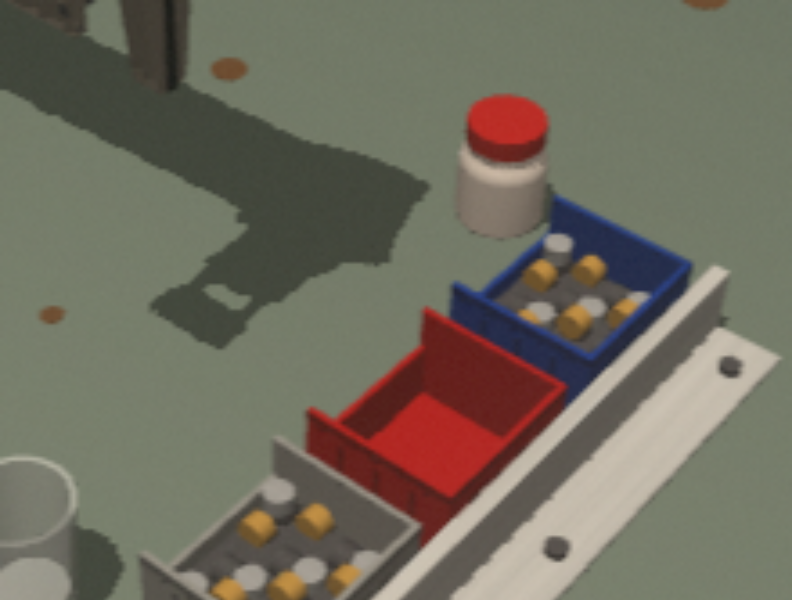

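```bash
python3 - <<'E'
from h import *
d=dict(np.load('top9.npz')); im=d['image']
# profile along rail x at rim height .07 for red, blue; where colour ends, per y
K,R,t=d['intrinsics'],d['R'],d['t']
def samp(x,y,h):
    c=R@np.array(W(x,y,h))+t; u=K@c; u=u[:2]/u[2]
    return cv2.getRectSubPix(im,(1,1),(float(u[0]),float(u[1])))[0,0].astype(float)
xs=np.arange(-.02,.015,.0005)
for n,ys,ch in(('red',np.arange(-.045,.046,.015),0),('blue',np.arange(.095,.18,.015),2)):
    out=[]
    for y in ys:
        p=np.array([samp(x,y,.07) for x in xs]); s=(p[:,ch]-p[:,1])/(p.sum(1)+1); k=s>s.max()/2
        out.append(round(1000*xs[k][-1],1))
    print(n,out)
cv2.imwrite('pics/t9z.png',cv2.resize(im[165:225,200:420,::-1],(792,216),interpolation=cv2.INTER_CUBIC))
E
```

```text
red [np.float64(0.0), np.float64(-0.5), np.float64(-0.5), np.float64(-0.5), np.float64(-0.5), np.float64(-0.5), np.float64(-0.5)]
blue [np.float64(-2.0), np.float64(-1.5), np.float64(-1.5), np.float64(-1.5), np.float64(-1.5), np.float64(-1.5)]
```

View pics/t9z.png

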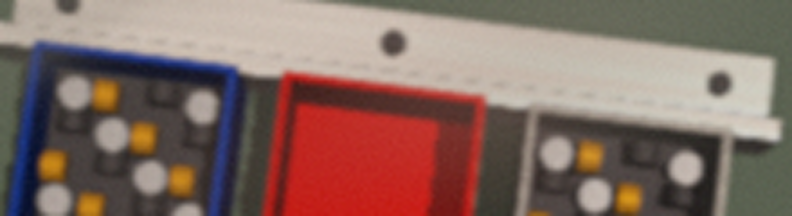

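The red bin's back edge sits 0 to −0.5 mm from the rail's front plane. It is as close to the rail as the blue bin, which reads about −1.5 mm, and square to it. The robot is clear, so I'll hand the job in.

```bash
python3 -c "
from plant import ctrl
ctrl.finish_job(); print(ctrl.state()['time'])"
```

```text
the job is handed in; nothing more can be done
the job is handed in; nothing more can be done
```

The red bin is standing on its base in the gap, with its back flush against the rail, and the job is handed in. The arm's clock was at about 20 s at the last picture, against the 42 s limit.

I pushed the raised rim with the shut fingertips until the bin tipped onto its base. Then I reached inside, pushed the back wall straight to the rail with two light force-stopped presses, and backed the arm clear.

**Last checks**
- **Position:** the bin's back is within about 0.5 mm of the rail's front plane, which is no farther off than the blue bin by the same measurement. It is centred in the gap to about 0.5 mm.
- **Squareness:** the bin's angle matches the rail's (83.54° against 83.55°).
- **Other items:** the blue bin, grey bin, jar and cup show no shift in the top view, under 0.1 pixel.

**What disagreed**
- **Tip height:** the first rim push missed, passing above the bin and touching nothing. The depth picture put the real fingertip about 29 mm above the reported TCP height. I measured it again at two other heights, used that offset from then on, and the second push worked.
- **Force readings:** the force read about 0 right after both presses stopped, and the second stopped 0.6 mm short of the first. I therefore judged flushness from the picture, which is good to about 1–2 mm.

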